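Load and lock the sauce bottle carrier

TASK

Get the sauce bottle carrier ready to travel: slide its transport lock by the red grip all the way open to its stop, set the green spare bottle upright on the floor of the pot in the free place of the cluster (lower it in, do not drop it), then slide the lock back until it is fully home against its locked stop and let go. The other bottles must stay standing in the pot and the rest of the counter must be left as it is.

Things in the scene. Friction and masses are not known exactly. Their poses are not given: they have to be found in the camera images.
- carrier: Bottle carrier, fixed to the counter: dark base plate 250 x 280 mm, 10 mm thick, with a round open steel pot on it (160 mm wide inside, wall 5 mm, rim 80 mm and inner floor 16 mm above the counter). Origin: on the pot's axis, at counter level. Its x and y axes are level; the transport lock slides along its y.
- pot_in (a point): Centre of the pot's floor. The pot holds seven 50 mm bottles upright in a hexagonal cluster: one here and six round it, 52.5 mm from centre to centre. Three of the places lie in a row along the carrier's x axis, at x = -52.5, 0 and 52.5 mm; one of these three is free. The caps of the seated bottles reach 166 mm above the counter.
- lock (a joint): Travel of the transport lock (m) along the carrier's +y axis: 0 at its open stop (hold-down bar beside the pot, 120 mm from its axis), 0.12 at its locked stop (bar straight over the row of three). About 2.5 N of dry friction, no spring: it stays where it is left. It starts mostly closed, with the bar over the pot and in the way of the free place.
- lock_grip (a point): Centre of the lock's red upright grip: a block 34 mm along the carrier's x, 16 mm along its y, 48 mm tall. The point lies 212 mm above the counter, 20 mm below the grip's top (232 mm) and 28 mm above its foot. The grip stands on the lock's post, 118 mm to the carrier's -x side of the pot's axis, and slides with it.
- bar_mid (a point): Middle of the lock's aluminium hold-down bar, over the pot: 20 mm wide, 10 mm thick, 175 to 185 mm above the counter, 9 mm above the caps of seated bottles. It reaches from the foot of the red grip along the carrier's +x, 197 mm beyond the grip's axis, and slides with the grip.
- pad: Flat orange disc, 42 mm across and 1.5 mm thick, on the pot's floor: it marks the free place. Origin: centre of the place, 16 mm above the counter. The bottle stands on it as on the bare floor (the disc takes up no height).
- spare_mid (a point): Spare bottle, green with a black cap, upright on the counter; 0.15 to 0.31 kg, 150 mm tall: body 50 mm across and 98 mm high with a chamfered foot, a shoulder up to 113 mm, then a straight cap 24 mm across from 113 to 150 mm, to grip it by. The point is on its axis, 75 mm above its underside; z points up. Seated in the pot it is 91 mm above the counter.
- bottle1_mid (a point): Yellow bottle already in the pot, of the same shape and size as the spare one, loose, some 2.5 mm from its neighbours and the wall. The point is on its axis, 75 mm above its underside.
- bottle2_mid (a point): White bottle already in the pot, of the same shape and size as the spare one, loose, some 2.5 mm from its neighbours and the wall. The point is on its axis, 75 mm above its underside.
- bottle3_mid (a point): White bottle already in the pot, of the same shape and size as the spare one, loose, some 2.5 mm from its neighbours and the wall. The point is on its axis, 75 mm above its underside.
- bottle4_mid (a point): Yellow bottle already in the pot, of the same shape and size as the spare one, loose, some 2.5 mm from its neighbours and the wall. The point is on its axis, 75 mm above its underside.
- bottle5_mid (a point): Yellow bottle already in the pot, of the same shape and size as the spare one, loose, some 2.5 mm from its neighbours and the wall. The point is on its axis, 75 mm above its underside.
- bottle6_mid (a point): White bottle already in the pot, of the same shape and size as the spare one, loose, some 2.5 mm from its neighbours and the wall. The point is on its axis, 75 mm above its underside.
- plate: Bystander: flat grey plate, 210 mm across, 18 mm high; origin under its centre.
- bowl: Bystander: small white bowl, 90 mm across, 45 mm high; origin under its centre.
- spoon: Bystander: spoon, 180 mm long, lying along its x axis.
- pan: Bystander: open steel pan, 108 x 176 mm, 65 mm high; origin under its centre.
- mill: Bystander: dark wooden pepper mill, 56 mm across, 165 mm tall; origin under its centre.
- cup: Bystander: blue cup, 72 mm across, 80 mm high; origin under its centre.
Mind the look-alikes: they are no part of the job. Leave any purple look-alike of the part that bears bottle2_mid alone.

How it is judged:
By the outcome, as a careful person would: the job done as asked, in the order asked, and still so for the second after the job is handed in, with the robot touching nothing.
It also fails if it takes over 69 s, if anything falls off the work surface, if the arm or the gripper's body presses on something with over 40 N, if the wrist force passes 120 N, or if a joint passes its speed limit or range.

ROBOT

A 6-joint arm with a two-finger parallel gripper is mounted at the origin on the work surface. World frame = base frame: x ahead of the robot, y to its left, z up, the work surface at z = 0. Lengths are in m, angles in rad, forces in N, time in s.
With the tool pointing down it reaches from about 0.3 to 0.875 m from the base axis. Payload 6.4 kg.
Tool frame: the origin (TCP) lies midway between the tips of the shut fingers; the grasp point (between the pads) lies 19 mm behind it; z points along the fingers, y is the line along which they close (so a half turn about z gives the same grasp; the last joint's range is limited). The gripper opens to 85 mm and grips with 20 to 120 N. Pads are 22 mm wide; open, the fingers measure 114 mm over their backs; the gripper's body (76 mm by 85 mm) begins 54 mm behind the grasp point. The pads swing forward as they close: fully open they stand 13 mm farther back than shut.
Start: joints at [0.906, 0.181, 1.607, -0, 1.354, -0.206], TCP at [0.255, 0.516, 0.231] pointing down, gripper open.
Joint ranges: [-2.99, 2.99], [-0.89, 2.07], [0.3, 2.58], [-1.14, 4.28], [0, 2.63], [-3.12, 3.12]. Speed limits (rad/s): [2.57, 2.57, 3.01, 3.14, 3.14, 3.14].

INTERFACE

Orientations are given as a unit quaternion [w, x, y, z].
In Python, from bench import ctrl gives the robot as it stands. The module is installed in compiled form; this text tells all that it offers.
- The arm moves only by the tool move_arm, never from a script. Its argument "plan" is one flat list of numbers, 6 for each row, row after row: the shift along the world's x, y, z in units of 50 mm (1.0 is 50 mm), then the turn, a rotation vector about the world's x, y, z in rad. A call has 1 to 10 rows; each row is the pose to reach, as a shift and turn from the pose commanded when the call began; what a row does not reach only later rows make up. A row lasts 1/8 s, in which the tool goes at most 62.5 mm and 10.7 degrees, less where a joint would pass 70% of its speed; a pose out of reach is approached as far as the arm can. A call with a gripper value outside its range is refused whole. "grip" is the finger opening in mm, from 0 to 85.4, set as the call begins (left out, the last holds). The fingers move at their own pace and stop on an object; the grip force is fixed at half the most. Time passes only in rows, so rows that repeat a pose let the fingers close. It gives the time, the measured TCP pose, the force, the opening and the grip force at its end, in the units of the state.
- ctrl.get_obs(): the state, without advancing time (a new reading comes with each control period).
- ctrl.camera(name): name is "side" or "top" or "wrist"; returns a dict with "pixels" (384x512x3 uint8, red, green, blue), "fx", "fy", "cx", "cy" (pixels), "origin" and "attitude" of the camera in the world. Camera axes: x right, y down, z forward; pixel columns grow to the right and rows downward; lengths in m; the calibration is good to about 2 mm. A picture is of the moment at which its call begins. There is no depth.
- ctrl.hand_in(): hands the job in; it is judged then, once.
The state is a dict: "time_s": time; "q": joint angles; "dq": joint speeds; "joint_efforts": joint torques, N m; "eef_pos": TCP position; "eef_rot": TCP orientation; "wrist_force": force on the tool from outside, world axes, zero at the start; "torque": the same for the moment, N m; "opening": opening from 0.0 (shut) to 1.0 (fully open); "grasp_force": force on a finger pad.
Only numpy, scipy, OpenCV 4.12 (cv2) and the standard library are available. Lean on these libraries where they do the work, as an engineer would, in place of code of your own. Each camera call takes 0.05 s, during which the arm holds its last target. There are 200 camera calls.

## Working session

There is one attempt and no reset: what is moved stays moved. The work goes in short steps, Python scripts to look and compute and a tool call to move; the robot and the scene stay as the last step left them, time stands still between calls to the robot, and variables do not carry over. Pictures are saved under pics/ and viewed, at most 13 in all, crops included, and the job is handed in when it is done.

Besides the shell and the picture viewer there is one more tool, called after ">>>" in YAML: its name, and indented under it one key for each argument. move_arm: Moves the arm, as the interface text tells. Its arguments: {"type":"object","properties":{"plan":{"type":"array"},"grip":{"type":"number"}},"required":["plan"]}

```bash
mkdir -p pics
cat > h.py <<'E'
import numpy as np, cv2
from bench import ctrl
from scipy.spatial.transform import Rotation as R
def cam(n,save=None):
    c=ctrl.camera(n)
    if save: cv2.imwrite('pics/'+save,c['pixels'][:,:,::-1])
    return c
def rot(c):
    a=np.array(c['attitude'],float)
    return a if a.shape==(3,3) else R.from_quat(a[[1,2,3,0]]).as_matrix()
def ray(c,u,v):
    d=rot(c)@np.array([(u-c['cx'])/c['fx'],(v-c['cy'])/c['fy'],1]); return np.array(c['origin']),d
def onz(c,u,v,z):
    o,d=ray(c,u,v); return o+d*(z-o[2])/d[2]
def proj(c,p):
    q=rot(c).T@(np.array(p)-c['origin']); return q[:2]/q[2]*[c['fx'],c['fy']]+[c['cx'],c['cy']]
E
python3 - <<'E'
from h import *
for n in ['top','side','wrist']:
    c=cam(n,n+'0.png'); print(n,c['origin'],c['attitude'],c['fx'],c['cx'],c['cy'])
print(ctrl.get_obs())
a=[cv2.imread(f'pics/{n}0.png') for n in ['top','side']]
E
```

```text
top [0.37627127 0.00610233 1.37283779] [-0.04898296  0.71005829 -0.70084676  0.04724101] 441.01186083027017 256.50187019899056 191.33191898794055
side [ 0.27381237 -0.99198995  1.24361543] [-0.36973748  0.91941495 -0.12541427  0.04734551] 443.3939188425597 263.42394027531554 199.66304225241757
wrist [0.17834371 0.55149373 0.37364029] [0.14027755 0.83782079 0.52049321 0.08640224] 309.6234605254785 261.6198378857868 188.31972675476715
{'time_s': 0.15, 'q': array([ 9.05704791e-01,  1.81376843e-01,  1.60778615e+00, -7.74514065e-06,
        1.35379205e+00, -2.06283147e-01]), 'dq': array([-0.00025076, -0.0008173 , -0.00245739,  0.00056316,  0.00044462,
        0.00014735]), 'joint_efforts': array([ 8.27612639e-04, -4.45257533e+01, -3.51693571e+01, -1.67402009e-04,
        5.77451705e-03,  7.02049022e-06]), 'eef_pos': array([0.25436546, 0.51520274, 0.23058369]), 'eef_rot': array([-2.84060020e-04,  2.27396500e-01,  9.73802017e-01, -6.19155300e-04]), 'wrist_force': array([-0.4358016 , -0.28131589, -0.90085236]), 'torque': array([ 0.04442755, -0.01988401,  0.02604382]), 'grasp_force': 0.0, 'opening': 1.0011626845213482}
```

View pics/top0.png

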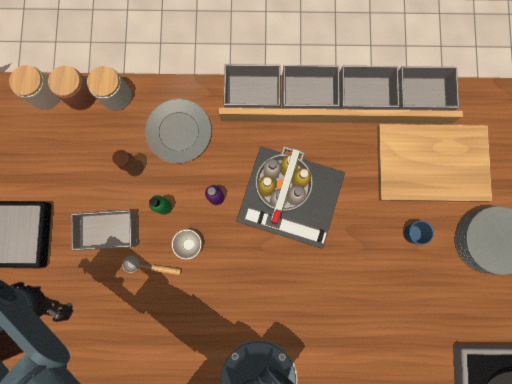

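View pics/side0.png

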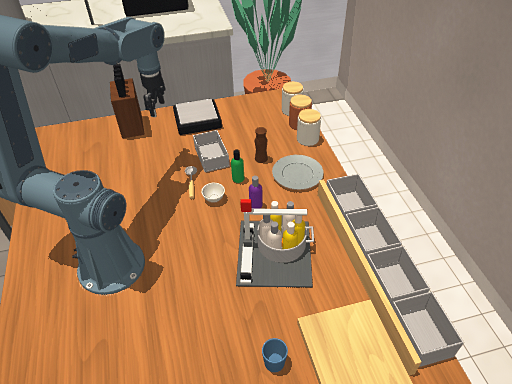

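Top view: red grip near (277,216), bar up to (293,153), pot about (284,182), green spare (160,204), purple look-alike (215,194). Side view: red (246,205), green (238,168).

Run:
```python
from h import *
T=cam('top');S=cam('side')
def blob(c,f,x0,y0,x1,y1):
    hsv=cv2.cvtColor(c['pixels'],cv2.COLOR_RGB2HSV).astype(int)
    m=f(hsv[...,0],hsv[...,1],hsv[...,2]).astype(np.uint8); k=np.zeros_like(m);k[y0:y1,x0:x1]=m[y0:y1,x0:x1]
    n,l,s,ce=cv2.connectedComponentsWithStats(k); i=1+np.argmax(s[1:,4]); return ce[i],s[i],(l==i)
def tri(a,b):
    (o1,d1),(o2,d2)=a,b
    t=np.linalg.lstsq(np.c_[d1,-d2],o2-o1,rcond=None)[0]; p,q=o1+d1*t[0],o2+d2*t[1]; return (p+q)/2,np.linalg.norm(p-q)
red=lambda h,s,v:((h<6)|(h>174))&(s>180)&(v>100)
gr=lambda h,s,v:(h>55)&(h<90)&(s>120)
rt=blob(T,red,255,190,300,235);rs=blob(S,red,230,190,262,220)
print(rt[:2],rs[:2],'red tri',tri(ray(T,*rt[0]),ray(S,*rs[0])), 'top@.232',onz(T,*rt[0],.232),onz(T,*rt[0],.222))
g=blob(T,gr,140,185,185,225);gs=blob(S,gr,225,140,250,195)
print(g[:2],gs[:2],tri(ray(T,*g[0]),ray(S,*gs[0])))
# dark base plate
pl=blob(T,lambda h,s,v:(s<70)&(v<105)&(v>40),230,140,350,250)
cn=max(cv2.findContours(pl[2].astype(np.uint8),0,2)[0],key=cv2.contourArea)
r=cv2.minAreaRect(cn);print(r); b=cv2.boxPoints(r)
P=np.array([onz(T,u,v,.01) for u,v in b]);print(P,P.mean(0),np.linalg.norm(np.diff(P,axis=0),axis=1))
bar=blob(T,lambda h,s,v:(s<40)&(v>200),265,145,305,215)
c2=max(cv2.findContours(bar[2].astype(np.uint8),0,2)[0],key=cv2.contourArea);r=cv2.minAreaRect(c2);b=cv2.boxPoints(r);Q=np.array([onz(T,u,v,.185) for u,v in b]);print(r,Q)
for n,p,box in [('topc',T,(130,140,360,255)),('sidec',S,(190,130,320,300))]:
    x0,y0,x1,y1=box;im=p['pixels'][y0:y1,x0:x1,::-1];cv2.imwrite(f'pics/{n}.png',cv2.resize(im,None,fx=3.4,fy=3.4,interpolation=2))
```

```text
(array([275.87096774, 216.62903226]), array([272, 211,   8,  12,  62], dtype=int32)) (array([245.5, 205. ]), array([241, 199,  10,  13, 130], dtype=int32)) red tri (array([ 0.46947025, -0.04210493,  0.20898763]), np.float64(0.0010903534765274653)) top@.232 [ 0.46709484 -0.04108923  0.232     ] [ 0.46789096 -0.04150288  0.222     ]
(array([161.84951456, 205.47572816]), array([150, 196,  21,  18, 206], dtype=int32)) (array([237.0754717 , 170.06415094]), array([231, 158,  13,  25, 265], dtype=int32)) (array([0.51155225, 0.29455533, 0.05331761]), np.float64(0.002219666643251624))
((290.9377136230469, 196.69931030273438), (90.01939392089844, 78.68494415283203), 17.35402488708496)
[[ 0.47018043  0.07210984  0.01      ]
 [ 0.7087756   0.00246482  0.01      ]
 [ 0.62600243 -0.26804675  0.01      ]
 [ 0.39132714 -0.19281292  0.01      ]] [ 0.5490714  -0.09657125  0.01      ] [0.24855198 0.28289204 0.2464399 ]
((286.7581481933594, 179.8904571533203), (6.520782470703125, 62.57316589355469), 17.241458892822266) [[ 0.49196968 -0.03882577  0.185     ]
 [ 0.65788326 -0.08863768  0.185     ]
 [ 0.65266064 -0.10578799  0.185     ]
 [ 0.48694584 -0.05569148  0.185     ]]
```

View pics/topc.png

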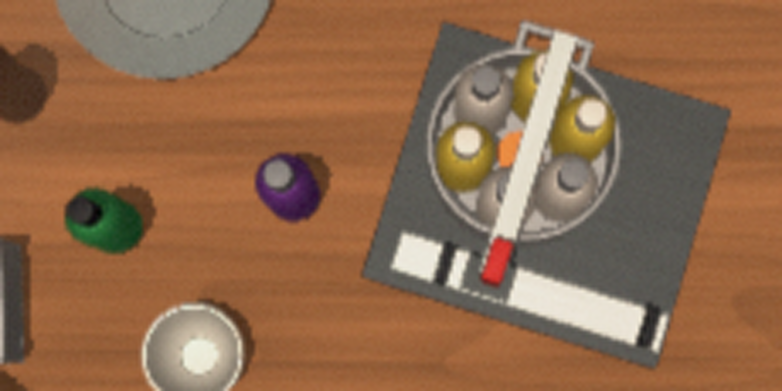

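Free place is the centre (orange pad at crop (510,148)); the spare's black cap is at crop (83,211). I'll move above the red grip while refining the geometry.

>>> move_arm:
  plan: [4.3,-11.2,2,0,0,0.162,4.3,-11.2,2,0,0,0.162,4.3,-11.2,2,0,0,0.162,4.3,-11.2,2,0,0,0.162,4.3,-11.2,2,0,0,0.162,4.3,-11.2,2,0,0,0.162,4.3,-11.2,2,0,0,0.162,4.3,-11.2,2,0,0,0.162,4.3,-11.2,2,0,0,0.162,4.3,-11.2,2,0,0,0.162]

```text
time_s: 1.5
eef_pos: [0.4701, -0.047, 0.3318]
eef_rot: [0.0, 0.149, 0.989, -0.0]
wrist_force: [0.9, 0.4, 0.5]
opening: 0.998
grasp_force: 0.0
```

Run:
```python
from h import *
o=ctrl.get_obs();print(o['time_s'],o['eef_pos'],o['eef_rot'])
W=cam('wrist','w1.png');print(proj(W,[.469,-.042,.232]),proj(W,[.594,-.066,.185]))
T={}
c=cam('top')
print('pot',onz(c,284.1,182.6,.08),'spare cap',onz(c,154.4,202.1,.15))
```

```text
1.5 [ 0.47014465 -0.04704218  0.33180714] [ 3.81455886e-04  1.48755350e-01  9.88873948e-01 -1.20550782e-04]
[268.46576746 186.26728598] [279.31966679 281.17505525]
pot [ 0.58061556 -0.07105793  0.08      ] spare cap [0.50980468 0.2947131  0.15      ]
```

View pics/w1.png

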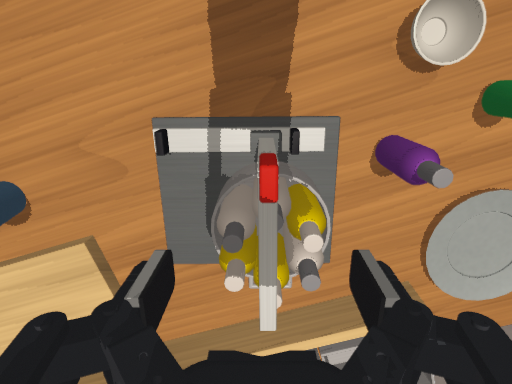

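Wrist view: red grip centred at about (268,178), bar runs vertically to (268,330), aligned with the tool. Descend and grip.

>>> move_arm:
  plan: [0,0.06,-1,0,0,0,0,0.06,-2,0,0,0,0,0.06,-2.5,0,0,0,0,0.06,-2.72,0,0,0,0,0.06,-2.72,0,0,0]

```text
time_s: 2.22
eef_pos: [0.4695, -0.041, 0.1952]
eef_rot: [-0.0, 0.148, 0.989, 0.0]
wrist_force: [0.1, 0.1, 0.3]
opening: 1.003
grasp_force: 0.0
```

>>> move_arm:
  plan: [0,0,0,0,0,0,0,0,0,0,0,0,0,0,0,0,0,0,0,0,0,0,0,0,0,0,0,0,0,0,0,0,0,0,0,0,0,0,0,0,0,0]
  grip: 0

```text
time_s: 3.1
eef_pos: [0.4699, -0.0415, 0.1958]
eef_rot: [0.0, 0.148, 0.989, -0.0]
wrist_force: [-0.4, 0.5, 4.3]
opening: 0.182
grasp_force: 59.5
```

>>> move_arm:
  plan: [-0.1,-0.33,0,0,0,0,-0.26,-0.86,0,0,0,0,-0.42,-1.38,0,0,0,0,-0.53,-1.72,0,0,0,0,-0.53,-1.72,0,0,0,0]

```text
time_s: 3.72
eef_pos: [0.4436, -0.1289, 0.1958]
eef_rot: [0.001, 0.149, 0.989, -0.001]
wrist_force: [2.7, -3.4, 3.1]
opening: 0.177
grasp_force: 59.4
```

>>> move_arm:
  plan: [-0.03,-0.1,0,0,0,0,-0.06,-0.2,0,0,0,0,-0.09,-0.3,0,0,0,0,-0.12,-0.4,0,0,0,0]

```text
time_s: 4.22
eef_pos: [0.4383, -0.1469, 0.1958]
eef_rot: [0.001, 0.147, 0.989, 0.0]
wrist_force: [6.1, 2.3, 4.1]
opening: 0.181
grasp_force: 59.4
```

>>> move_arm:
  plan: [-0.02,-0.06,0,0,0,0,-0.04,-0.12,0,0,0,0,-0.04,-0.12,0,0,0,0]

```text
time_s: 4.6
eef_pos: [0.4371, -0.1506, 0.1958]
eef_rot: [0.002, 0.147, 0.989, 0.002]
wrist_force: [10.9, 12.1, 3.8]
opening: 0.173
grasp_force: 59.8
```

Run:
```python
from h import *
c=cam('top','top2.png');x0,y0,x1,y1=130,140,360,255
cv2.imwrite('pics/top2c.png',cv2.resize(c['pixels'][y0:y1,x0:x1,::-1],None,fx=3.4,fy=3.4,interpolation=2))
```

```text
(no output)
```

View pics/top2c.png

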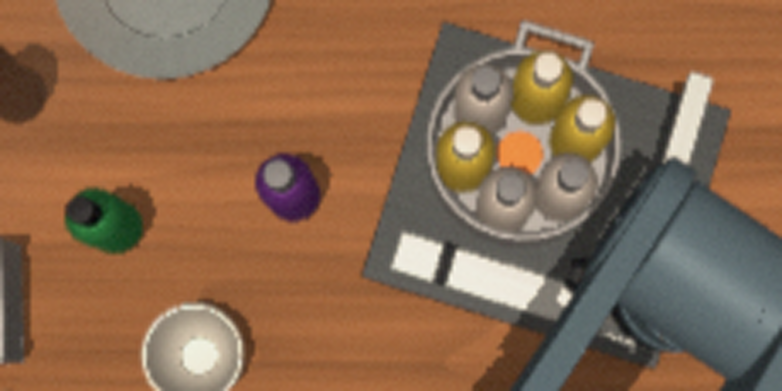

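The bar is now beside the pot and the pad is exposed at crop (521,152). Force rose; a slight further push confirms the stop, and I'll measure the pad and spare meanwhile.

>>> move_arm:
  plan: [-0.02,-0.06,0,0,0,0,-0.04,-0.12,0,0,0,0,-0.04,-0.12,0,0,0,0]

```text
time_s: 5.03
eef_pos: [0.4371, -0.1507, 0.1958]
eef_rot: [0.003, 0.146, 0.989, 0.008]
wrist_force: [21.6, 38.5, 8.8]
opening: 0.177
grasp_force: 65.2
```

Run:
```python
from h import *
c=cam('top');hsv=cv2.cvtColor(c['pixels'],cv2.COLOR_RGB2HSV).astype(int);h,s,v=[hsv[...,i] for i in range(3)]
m=np.zeros(h.shape,bool);m[172:196,270:300]=True
o=m&(h>5)&(h<16)&(s>170)&(v>180);ys,xs=np.nonzero(o);print(o.sum(),xs.min(),xs.max(),ys.min(),ys.max(),'pad',onz(c,(xs.min()+xs.max())/2,(ys.min()+ys.max())/2,.0175),onz(c,xs.mean(),ys.mean(),.0175))
m[:]=False;m[192:212,145:170]=True
o=m&(v<60)&(s<120);ys,xs=np.nonzero(o);print(o.sum(),xs.min(),xs.max(),ys.min(),ys.max(),'cap',onz(c,xs.mean(),ys.mean(),.145))
# caps of yellow/white bottles: outer six
for n,(a,b) in dict(y1=(547,67),y2=(592,112),y3=(466,139),w1=(486,80),w2=(571,172),w3=(509,187)).items(): print(n,onz(c,130+a/3.4,140+b/3.4,.166)[:2])
```

```text
99 277 288 179 189 pad [ 0.58602497 -0.06983555  0.0175    ] [ 0.58545094 -0.06966583  0.0175    ]
54 150 159 198 205 cap [0.51230118 0.29606334 0.145     ]
y1 [ 0.63189617 -0.08453717]
y2 [ 0.59489308 -0.12138737]
y3 [ 0.57122987 -0.01869027]
w1 [ 0.62039559 -0.03459121]
w2 [ 0.54518281 -0.10425642]
w3 [ 0.53224321 -0.05396688]
```

Stop confirmed (force 38 N, no further movement). Relax preload, release, lift.

>>> move_arm:
  plan: [0.08,0.24,0,0,0,0,0.08,0.24,0,0,0,0]

```text
time_s: 5.32
eef_pos: [0.4385, -0.1462, 0.1958]
eef_rot: [0.001, 0.147, 0.989, 0.0]
wrist_force: [5.7, 1.4, 2.7]
opening: 0.174
grasp_force: 60.7
```

>>> move_arm:
  plan: [0,0,0,0,0,0,0,0,0,0,0,0,0,0,0,0,0,0,0,0,0.5,0,0,0,0,0,1.6,0,0,0,0,0,1.6,0,0,0]
  grip: 50

```text
time_s: 6.08
eef_pos: [0.4391, -0.149, 0.2797]
eef_rot: [0.004, 0.148, 0.989, -0.002]
wrist_force: [1.0, -0.2, 0.4]
opening: 0.585
grasp_force: 0.0
```

The lock crept about 4.5 mm back when I relaxed the preload; I'll re-seat it at its open stop.

>>> move_arm:
  plan: [0,0.04,-1,0,0,0,0,0.04,-1.6,0,0,0,0,0.04,-1.6,0,0,0]

```text
time_s: 6.45
eef_pos: [0.4349, -0.1442, 0.1922]
eef_rot: [-0.003, 0.148, 0.989, 0.001]
wrist_force: [0.1, 0.1, 0.3]
opening: 0.588
grasp_force: 0.0
```

>>> move_arm:
  plan: [0,0,0,0,0,0,0,0,0,0,0,0,0,0,0,0,0,0,0,0,0,0,0,0,-0.04,-0.12,0,0,0,0,-0.07,-0.2,0,0,0,0,-0.07,-0.2,0,0,0,0]
  grip: 0

```text
time_s: 7.32
eef_pos: [0.4366, -0.1505, 0.1969]
eef_rot: [0.003, 0.147, 0.989, 0.005]
wrist_force: [12.0, 27.5, 9.4]
opening: 0.175
grasp_force: 60.6
```

>>> move_arm:
  plan: [0.01,0.03,0,0,0,0,0.01,0.03,0,0,0,0,0.01,0.03,0,0,0,0,0.01,0.03,0.5,0,0,0,0.01,0.03,1.6,0,0,0,0.01,0.03,1.6,0,0,0,0.01,0.03,1.6,0,0,0]
  grip: 50

```text
time_s: 8.2
eef_pos: [0.4339, -0.1541, 0.2749]
eef_rot: [-0.0, 0.148, 0.989, -0.0]
wrist_force: [0.4, -0.0, 0.3]
opening: 0.585
grasp_force: 0.0
```

>>> move_arm:
  plan: [1.56,9,0,0,0,0,1.56,9,0,0,0,0,1.56,9,0,0,0,0,1.56,9,0,0,0,0,1.56,9,0,0,0,0,1.56,9,0,0,0,0,1.56,9,0,0,0,0,1.56,9,0,0,0,0,1.56,9,0,0,0,0,1.56,9,0,0,0,0]

```text
time_s: 9.45
eef_pos: [0.5119, 0.2946, 0.2744]
eef_rot: [-0.001, 0.148, 0.989, -0.001]
wrist_force: [-0.5, -0.6, 0.3]
opening: 0.589
grasp_force: 0.0
```

Run:
```python
from h import *
W=cam('wrist','w2.png');print(ctrl.get_obs()['eef_pos'],proj(W,[.512,.2955,.15]),proj(W,[.512,.2955,.113]))
c=cam('top');hsv=cv2.cvtColor(c['pixels'],cv2.COLOR_RGB2HSV).astype(int);k=(((hsv[...,0]<6)|(hsv[...,0]>174))&(hsv[...,1]>180)&(hsv[...,2]>100));k[:190]=0;k[260:]=0;k[:,:250]=0;k[:,350:]=0
ys,xs=np.nonzero(k);print('grip',onz(c,xs.mean(),ys.mean(),.227))
```

```text
[0.51208006 0.29441728 0.27478956] [264.12509292 180.41316801] [263.89416271 169.51460067]
grip [ 0.43474024 -0.14961696  0.227     ]
```

View pics/w2.png

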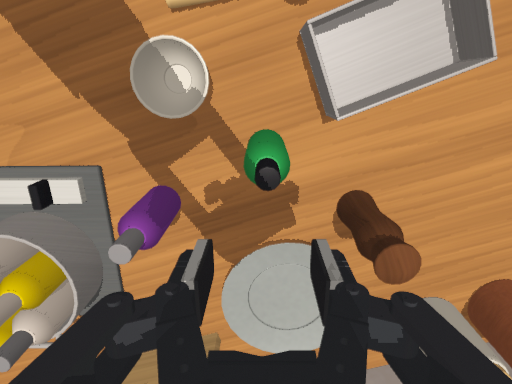

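Cap top at (267,183), about 2-3 px off the prediction: small correction, then descend and grip.

>>> move_arm:
  plan: [0.04,0.05,-1,0,0,0,0.04,0.05,-2,0,0,0,0.04,0.05,-2.8,0,0,0,0.04,0.05,-3.2,0,0,0,0.04,0.05,-3.2,0,0,0]

```text
time_s: 10.18
eef_pos: [0.5137, 0.2976, 0.1145]
eef_rot: [-0.001, 0.148, 0.989, -0.001]
wrist_force: [-0.6, -0.2, -0.1]
opening: 0.581
grasp_force: 0.0
```

>>> move_arm:
  plan: [0,0,0,0,0,0,0,0,0,0,0,0,0,0,0,0,0,0,0,0,0,0,0,0,0,0,0,0,0,0,0,0,0,0,0,0]
  grip: 0

```text
time_s: 10.92
eef_pos: [0.5159, 0.299, 0.1178]
eef_rot: [0.002, 0.148, 0.989, 0.001]
wrist_force: [0.2, -1.8, 7.0]
opening: 0.26
grasp_force: 59.2
```

Run:
```python
from h import *
W=cam('wrist','w3.png');print(ctrl.get_obs()['eef_pos'],ctrl.get_obs()['opening'])
```

```text
[0.51580087 0.29900091 0.11771793] 0.2635508293012967
```

View pics/w3.png

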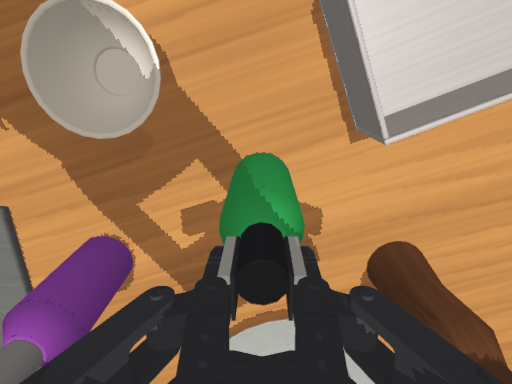

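The black cap is between the pads, cap top around (262,282). I'll check the fore-aft offset and lift.

Run:
```python
from h import *
W=cam('wrist');p=ctrl.get_obs()['eef_pos'];a=np.linspace(0,6.283,60)
for d in (-6,-3,0,3,6):
    c0=np.array([p[0]+d*.000956,p[1]-d*.000292,.150])
    P=np.array([proj(W,c0+.012*np.array([np.cos(t),np.sin(t),0])) for t in a]);print(d,P[:,0].min(),P[:,0].max(),P[:,1].min(),P[:,1].max())
g=cv2.cvtColor(W['pixels'],cv2.COLOR_RGB2GRAY);print(g[225:325:4,262])
```

```text
-6 236.1492864605942 293.135995390028 254.24810614038796 302.5882162433537
-3 236.34505961919848 292.90371875440275 260.6177558029564 308.23424695528814
0 236.53791084174995 292.674902749596 266.8895816766633 313.798585806
3 236.7279050590274 292.44947060887745 273.0658201255868 319.28299304824543
6 236.91510529211394 292.227347819393 279.14863986154256 324.68917872343707
[ 23  24  25  25  25  25  25  25  24  32  27  28  29  29  28  28  28  28
  27  28 120 147  97 104 100]
```

>>> move_arm:
  plan: [0,0,0.3,0,0,0,0,0,1,0,0,0,0,0,2,0,0,0,0,0,2.8,0,0,0,0,0,2.8,0,0,0]

```text
time_s: 11.65
eef_pos: [0.5161, 0.2995, 0.2603]
eef_rot: [0.004, 0.148, 0.989, 0.002]
wrist_force: [-0.1, -0.8, -3.7]
opening: 0.263
grasp_force: 59.3
```

>>> move_arm:
  plan: [0,0,1.2,0,0,0,0.3,-1.2,1.2,0,0,0,0.5,-2.4,1.2,0,0,0,0.75,-3.6,1.2,0,0,0,0.95,-4.8,1.2,0,0,0,1.2,-6,1.2,0,0,0,1.4,-7,1.2,0,0,0,1.46,-7.38,1.2,0,0,0,1.46,-7.38,1.2,0,0,0,1.46,-7.38,1.2,0,0,0]

```text
time_s: 12.9
eef_pos: [0.5867, -0.0689, 0.3146]
eef_rot: [-0.001, 0.147, 0.989, 0.0]
wrist_force: [-0.3, -0.1, -3.2]
opening: 0.26
grasp_force: 60.0
```

Run:
```python
from h import *
o=ctrl.get_obs();print(o['eef_pos'],o['eef_rot'])
S=cam('side')
zb=o['eef_pos'][2]-.1178
a=S['pixels'];x0,y0,x1,y1=215,110,365,270
hsv=cv2.cvtColor(a,cv2.COLOR_RGB2HSV).astype(int);k=(hsv[...,0]>55)&(hsv[...,0]<90)&(hsv[...,1]>120);k[:, :215]=0;k[:90]=0;k[300:]=0;k[:,365:]=0
ys,xs=np.nonzero(k);
for r in range(ys.min(),ys.max()+1,4): q=xs[ys==r]; print(r,q.min(),q.max(),(q.min()+q.max())/2)
p=o['eef_pos'];b=np.array([p[0]-.004,p[1],0])
for z in (zb,zb+.05,zb+.098): print('pred',proj(S,b+[0,0,z]))
cv2.imwrite('pics/s3.png',cv2.resize(a[y0:y1,x0:x1,::-1],None,fx=3.6,fy=3.6,interpolation=2))
```

```text
[ 0.58671068 -0.06892368  0.31464568] [-6.83602856e-04  1.47261772e-01  9.89097210e-01  4.61113022e-04]
180 279 279 279.0
184 276 290 283.0
188 276 290 283.0
192 276 290 283.0
196 275 290 282.5
200 276 289 282.5
204 275 289 282.0
208 277 288 282.5
pred [281.60377634 206.50614957]
pred [281.98487024 195.66577373]
pred [282.36979535 184.71641709]
```

View pics/s3.png

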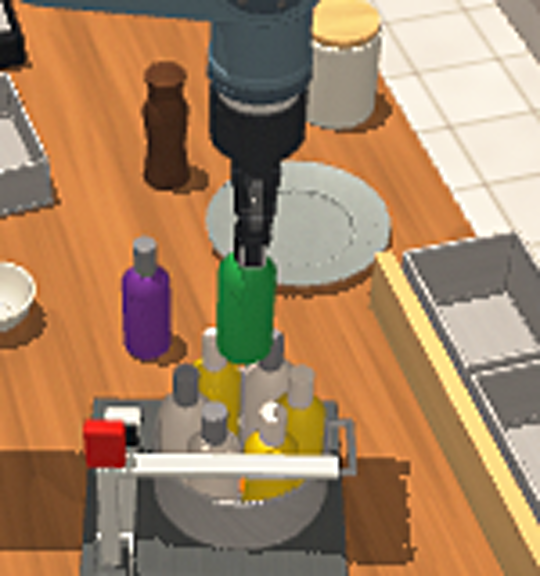

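Side view: the green bottle hangs upright over the pot (columns 276-290, bottom row ~208), as predicted. Lower to just above the neighbours' shoulders.

>>> move_arm:
  plan: [0.03,-0.02,-0.6,0,0,0,0.03,-0.02,-1.2,0,0,0,0.03,-0.02,-1.4,0,0,0,0.03,-0.02,-1.4,0,0,0,0.03,-0.02,-1.4,0,0,0]

```text
time_s: 13.58
eef_pos: [0.5895, -0.0713, 0.2469]
eef_rot: [0.001, 0.148, 0.989, -0.0]
wrist_force: [0.2, 0.1, -2.7]
opening: 0.261
grasp_force: 59.9
```

Run:
```python
from h import *
W=cam('wrist','w4.png');T=cam('top','t4.png');o=ctrl.get_obs();print(o['eef_pos'],o['wrist_force'])
```

```text
[ 0.58941154 -0.07151077  0.246878  ] [-0.34214827  0.36650791 -3.12425566]
```

View pics/w4.png

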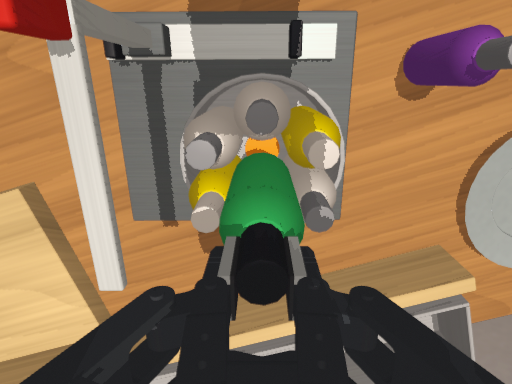

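Wrist view: the bottle (column 262) is symmetric between the neighbours' caps (203/322 and 207/318). Lower gently.

>>> move_arm:
  plan: [-0.02,0.01,-0.15,0,0,0,-0.02,0.01,-0.3,0,0,0,-0.02,0.01,-0.45,0,0,0,-0.02,0.01,-0.6,0,0,0,-0.02,0.01,-0.75,0,0,0,-0.02,0.01,-0.9,0,0,0]

```text
time_s: 14.42
eef_pos: [0.5876, -0.071, 0.1997]
eef_rot: [-0.0, 0.148, 0.989, 0.0]
wrist_force: [-0.6, -0.3, -2.5]
opening: 0.259
grasp_force: 59.9
```

No contact; bottle bottom is at about 0.082. Continue.

>>> move_arm:
  plan: [0,0,-0.2,0,0,0,0,0,-0.4,0,0,0,0,0,-0.6,0,0,0,0,0,-0.8,0,0,0,0,0,-1.0,0,0,0,0,0,-1.15,0,0,0,0,0,-1.15,0,0,0]

```text
time_s: 15.3
eef_pos: [0.5872, -0.0708, 0.142]
eef_rot: [-0.001, 0.148, 0.989, 0.0]
wrist_force: [-0.4, -0.4, -2.5]
opening: 0.266
grasp_force: 60.0
```

>>> move_arm:
  plan: [0,0,-0.04,0,0,0,0,0,-0.08,0,0,0,0,0,-0.12,0,0,0,0,0,-0.14,0,0,0,0,0,-0.14,0,0,0]

```text
time_s: 15.92
eef_pos: [0.5876, -0.0709, 0.1357]
eef_rot: [-0.0, 0.148, 0.989, 0.0]
wrist_force: [0.5, 0.0, -2.1]
opening: 0.263
grasp_force: 60.0
```

>>> move_arm:
  plan: [0,0,-0.02,0,0,0,0,0,-0.04,0,0,0,0,0,-0.06,0,0,0,0,0,-0.06,0,0,0]

```text
time_s: 16.42
eef_pos: [0.5881, -0.0711, 0.1338]
eef_rot: [0.001, 0.148, 0.989, -0.0]
wrist_force: [-1.8, 0.1, 4.9]
opening: 0.264
grasp_force: 60.7
```

Seated (z matches, force reversed). Release with a small opening and lift out.

>>> move_arm:
  plan: [0,0,0.02,0,0,0,0,0,0.02,0,0,0,0,0,0.02,0,0,0,0,0,0.02,0,0,0,0,0,0.3,0,0,0,0,0,0.8,0,0,0,0,0,1.6,0,0,0,0,0,2.8,0,0,0,0,0,2.9,0,0,0,0,0,2.9,0,0,0]
  grip: 36

```text
time_s: 17.68
eef_pos: [0.5879, -0.071, 0.279]
eef_rot: [0.001, 0.148, 0.989, -0.0]
wrist_force: [-0.3, -0.0, -0.0]
opening: 0.424
grasp_force: 0.0
```

Run:
```python
from h import *
W=cam('wrist','w5.png');o=ctrl.get_obs();print(o['eef_pos'],o['wrist_force'])
print(proj(W,[.585,-.07,.166]),proj(W,[.435,-.150,.232]))
```

```text
[ 0.58720047 -0.0708105   0.27735754] [ 0.93486083  0.51914995 -0.69786846]
[263.09746115 180.75502097] [40.63792106  5.87121044]
```

View pics/w5.png

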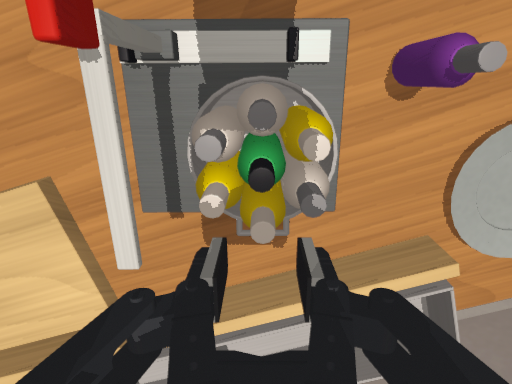

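Green bottle stands in the centre with all six others upright. Return to the red grip.

>>> move_arm:
  plan: [-1.2,-0.64,0.05,0,0,0,-2.4,-1.27,0.05,0,0,0,-3.01,-1.6,0.05,0,0,0,-3.01,-1.6,0.05,0,0,0,-3.01,-1.6,0.05,0,0,0,-3.01,-1.6,-0.8,0,0,0,-3.01,-1.6,-1.64,0,0,0,-3.01,-1.6,-1.64,0,0,0]
  grip: 55

```text
time_s: 18.73
eef_pos: [0.4356, -0.1487, 0.1923]
eef_rot: [-0.004, 0.147, 0.989, 0.002]
wrist_force: [-0.7, 0.5, 0.2]
opening: 0.647
grasp_force: 0.0
```

>>> move_arm:
  plan: [0,0,0,0,0,0,0,0,0,0,0,0,0,0,0,0,0,0,0,0,0,0,0,0,0,0,0,0,0,0,0,0,0,0,0,0]
  grip: 0

```text
time_s: 19.48
eef_pos: [0.4386, -0.151, 0.1978]
eef_rot: [0.002, 0.148, 0.989, -0.0]
wrist_force: [1.7, 3.8, 6.3]
opening: 0.175
grasp_force: 59.6
```

>>> move_arm:
  plan: [0.1,0.33,0,0,0,0,0.25,0.8,0,0,0,0,0.4,1.3,0,0,0,0,0.53,1.72,0,0,0,0,0.61,2,0,0,0,0,0.61,2,0,0,0,0]

```text
time_s: 20.23
eef_pos: [0.4688, -0.0503, 0.1978]
eef_rot: [0.002, 0.147, 0.989, -0.0]
wrist_force: [-1.4, 3.0, 7.8]
opening: 0.177
grasp_force: 59.9
```

>>> move_arm:
  plan: [0.03,0.1,0,0,0,0,0.06,0.2,0,0,0,0,0.09,0.3,0,0,0,0,0.12,0.4,0,0,0,0,0.12,0.4,0,0,0,0]

```text
time_s: 20.85
eef_pos: [0.4731, -0.036, 0.1978]
eef_rot: [0.0, 0.148, 0.989, -0.005]
wrist_force: [-12.6, -22.2, 9.4]
opening: 0.178
grasp_force: 60.7
```

Travel is 120 mm and force shows the locked stop. Nudge a touch more, then release and retreat.

>>> move_arm:
  plan: [0.02,0.06,0,0,0,0,0.02,0.06,0,0,0,0]

```text
time_s: 21.1
eef_pos: [0.4731, -0.0359, 0.1978]
eef_rot: [-0.001, 0.149, 0.989, -0.008]
wrist_force: [-18.6, -34.9, 10.5]
opening: 0.179
grasp_force: 63.8
```

>>> move_arm:
  plan: [-0.02,-0.06,0,0,0,0,-0.02,-0.06,0,0,0,0,-0.02,-0.06,0,0,0,0,-0.02,-0.06,0,0,0,0,-0.02,-0.06,0.4,0,0,0,-0.02,-0.06,1.4,0,0,0,-0.02,-0.06,2.4,0,0,0,-0.02,-0.06,2.4,0,0,0]
  grip: 55

```text
time_s: 22.1
eef_pos: [0.4759, -0.0312, 0.3205]
eef_rot: [0.004, 0.147, 0.989, -0.001]
wrist_force: [-0.4, -0.2, -0.6]
opening: 0.645
grasp_force: 0.0
```

>>> move_arm:
  plan: [-1,1,0.5,0,0,0,-1.5,2,0.5,0,0,0,-2,3,0.5,0,0,0,-2,4,0.5,0,0,0,-2,5,0.5,0,0,0,-2,5,0.5,0,0,0]

```text
time_s: 22.85
eef_pos: [0.3723, 0.2219, 0.3396]
eef_rot: [-0.001, 0.145, 0.989, -0.0]
wrist_force: [1.4, -0.5, 0.2]
opening: 0.642
grasp_force: 0.0
```

Run:
```python
from h import *
c=cam('top');hsv=cv2.cvtColor(c['pixels'],cv2.COLOR_RGB2HSV).astype(int);k=(((hsv[...,0]<6)|(hsv[...,0]>174))&(hsv[...,1]>180)&(hsv[...,2]>100));k[:190]=0;k[260:]=0;k[:,:250]=0;k[:,350:]=0
ys,xs=np.nonzero(k);print('grip',onz(c,xs.mean(),ys.mean(),.227))
S=cam('side')
a=cv2.resize(c['pixels'][140:255,130:360,::-1],(460,230),interpolation=2);b=cv2.resize(S['pixels'][150:300,215:345,::-1],(260,300),interpolation=2)
im=np.zeros((300,730,3),np.uint8);im[:230,:460]=a;im[:,465:725]=b;cv2.imwrite('pics/end.png',im)
```

```text
grip [ 0.46897742 -0.03575585  0.227     ]
```

View pics/end.png

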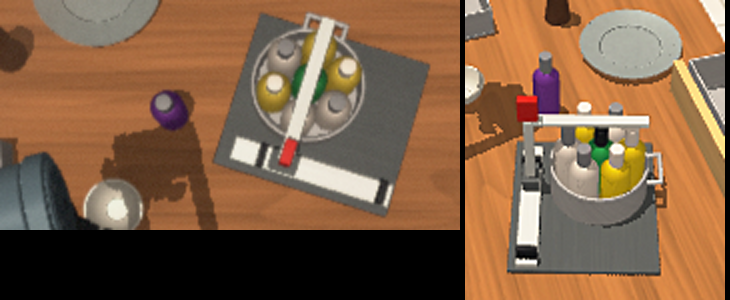

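The bar lies over the row with the grip at (288,153), the green bottle stands in the centre, and all the other bottles are upright.

```bash
python3 -c "
from bench import ctrl
print(ctrl.hand_in())"
```

```text
the job is handed in; nothing more can be done
None
```

I opened the lock to its stop, stood the green bottle on the pot floor in the centre place, slid the lock fully home and let go, then handed the job in at about 23 s; when I first let the lock go at its open stop it crept back about 4.5 mm, so I reseated it there before moving the bottle.

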